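# Topple the tag carton into its bay

### The job

The tall carton of tag blanks should lie flat in the white-outlined bay that it stands at the end of, but the charging puck is in the way. First push the puck along the shelf until it is wholly outside the bay, then topple the carton so that it falls forward into the bay and lies flat on its broad side, all of it inside the outline, with its lid end further into the bay. Only push with the fingers: lift neither the puck nor the carton, keep the puck out of the bay, and leave the other things on the shelf where they stand.

Things in the scene. Friction and masses are not known exactly. Their poses are not given: they have to be found in the camera images.
- bay: rectangle outlined in flat white paint on the shelf: inside 110 mm along its x, 180 mm along its y, line 6 mm wide outside that. Origin: its centre, on the shelf surface, z up. Its +y points from the carton's end to the other end (roughly to the robot's left, towards the hand press). Straight out along +x or -x from the puck the shelf is free to at least 150 mm from the bay's centre.
- carton: tall cardboard carton standing on end: 80 mm along its x, 44 along its y, 130 high, 0.15 to 0.31 kg, evenly filled, darker fixed lid over the top 36 mm. Origin: centre of its underside, z up. Its +y faces into the bay; its lower +y edge stands 12 to 28 mm inside the bay's end line. Pushed along +y above 90 mm height it tips about that edge and falls past 19 degrees; pushed low it slides.
- carton_center (a point): point: centre of the carton, half-way up (65 mm over the shelf when it stands, 22 mm when it lies flat)
- carton_corner_a (a point): point: corner of the carton's broad +y face (the face towards the bay), at its lower end, on its - x side
- carton_corner_b (a point): point: corner of the carton's broad +y face (the face towards the bay), at its lower end, on its + x side
- carton_corner_c (a point): point: corner of the carton's broad +y face (the face towards the bay), at its lid (top) end, on its - x side
- carton_corner_d (a point): point: corner of the carton's broad +y face (the face towards the bay), at its lid (top) end, on its + x side
- puck: round stainless charging puck with a black top face, 56 mm diameter, 16 mm high, about 0.14 kg, lying loose on the shelf inside the bay. Origin: centre of its underside, z up.
- key_cup: bystander: white porcelain cup with keys in it, 80 mm diameter, 78 mm high; origin at the centre of its underside; beyond the bay's +x side, towards its +y end
- bell: bystander: red enamel bike bell, 58 mm diameter, 48 mm high; origin at the centre of its underside; beyond the bay's +x side, level with the carton
- squat_carton: bystander: small squat cardboard carton, 60 x 42 mm, 62 mm high; origin at the centre of its underside; beyond the bay's -x side, level with the tall carton
- tag_punch: bystander: mustard plastic tag punch lying along its x, 150 x 52 mm, 63 mm high; origin at the centre of its underside; beyond the bay's far (+y) end
- padlock: bystander: brass padlock lying flat, 46 x 40 x 22 mm with a steel shackle that reaches 54 mm from its origin along +x; origin at the centre of its underside; off the bay's corner at -x, +y, shackle pointing away
Things that resemble listed ones, but are neither listed nor needed, are in the scene too. Leave any blue or purple look-alike of the carton alone.

How it is judged:
On the way, in this order (a step that is already met when the one before it is completed fails the run):
1. the puck lies wholly outside the bay while the carton still stands ((x of puck in the frame of bay above 0.083 m or x of puck in the frame of bay below -0.083 m or y of puck in the frame of bay above 0.118 m or y of puck in the frame of bay below -0.118 m) and angle between carton's own z axis and vertical below 0.15 rad), for 0.2 s.
2. the carton has fallen and lies flat inside the bay outline (x of carton_corner_a in the frame of bay between -0.061 and 0.061 m and y of carton_corner_a in the frame of bay between -0.096 and 0.096 m and height (world z) of each of carton_corner_a, carton_corner_b, carton_corner_c, carton_corner_d below 0.006 m and x of carton_corner_b in the frame of bay between -0.061 and 0.061 m and y of carton_corner_b in the frame of bay between -0.096 and 0.096 m and x of carton_corner_c in the frame of bay between -0.061 and 0.061 m and y of carton_corner_c in the frame of bay between -0.096 and 0.096 m and x of carton_corner_d in the frame of bay between -0.061 and 0.061 m and y of carton_corner_d in the frame of bay between -0.096 and 0.096 m and y of each of carton_corner_c, carton_corner_d in the frame of bay above 0 m), for 0.2 s.
At the end, for the whole second after the job is handed in: The carton lies flat at rest on its broad +y face (all four corners of that face within 6 mm of the shelf and inside the outer edge of the bay's painted line), with its lid end at the bay's far half; the puck lies flat at rest on the shelf, wholly outside the inside edge of the outline (all of step 2 and (x of puck in the frame of bay above 0.083 m or x of puck in the frame of bay below -0.083 m or y of puck in the frame of bay above 0.118 m or y of puck in the frame of bay below -0.118 m) and height (world z) of puck between -0.006 and 0.006 m and angle between puck's own z axis and vertical below 0.1 rad and linear speed of each of carton, puck below 0.02 m/s); the robot touches nothing.
It fails at once if the carton is lifted (tipping raises its centre to 69 mm at most) (height (world z) of carton_center above 0.08 m).
It fails at once if the puck is lifted or overturned (height (world z) of puck above 0.012 m or angle between puck's own z axis and vertical above 0.5 rad).
It fails at once if another thing on the shelf is moved by more than 15 mm (distance of any of key_cup, bell, squat_carton, tag_punch, padlock from where it was at the start of the episode above 0.015 m).
It also fails if it takes over 51 s, if anything falls off the work surface, if the arm or the gripper's body presses on something with over 40 N, if the wrist force passes 120 N, or if a joint passes its speed limit or range.

### The arm

A 7-joint arm with a two-finger parallel gripper is mounted at the origin on the work surface. World frame = base frame: x ahead of the robot, y to its left, z up, the work surface at z = 0. Lengths are in m, angles in rad, forces in N, time in s.
With the tool pointing down it reaches from about 0.4 to 0.875 m from the base axis. Payload 19.3 kg.
Tool frame: the origin (TCP) lies where the fingers leave the gripper's body, on its centre line; the fingertips stand bot.tip_reach ahead of it and the grasp point (between the pads) lies 54 mm ahead of it (bot.tip_reach is the distance from the TCP to the fingertips, in m); z points along the fingers, y is the line along which they close (so a half turn about z gives the same grasp; the last joint's range is limited). The gripper opens to 85 mm and grips with 20 to 120 N. Pads are 22 mm wide; open, the fingers measure 114 mm over their backs; the gripper's body (76 mm by 85 mm) begins 54 mm behind the grasp point. The pads swing forward as they close: fully open they stand 13 mm farther back than shut.
Start: joints at [-1.232, 0.521, -0.036, 1.599, 0.021, 1.021, -0.113], TCP at [0.248, 0.573, 0.304] pointing down, gripper open.
Joint ranges: [-2.91, 2.91], [-0.3, 2.13], [-1.5, 1.42], [0.17, 2.43], [-1.26, 4.41], [0.16, 1.93], [-2.52, 2.52]. Speed limits (rad/s): [1.89, 1.89, 2.39, 2.39, 3.01, 3.01, 3.01].

### API

Orientations are given as [roll, pitch, yaw] about the fixed x, y, z axes, in that order (R = Rz(yaw) Ry(pitch) Rx(roll)).
In Python, from workcell import bot gives the robot as it stands. The module is installed in compiled form; this text tells all that it offers.
- The arm moves only by the shell command python3 -m jog 'ROWS' [FORCE]. ROWS is JSON, a list that holds one entry, the list of rows, each a list of 7 numbers: the shift along the tool's x, y, z in mm, then the turn, a rotation vector about the tool's x, y, z in rad, then the opening, from 0 (shut) to 1 (fully open). In form: [[[tx, ty, tz, wx, wy, wz, fingers], ...]]. A call has 1 to 5 rows; each row shifts and turns the commanded pose from where the row before left it, along the tool's axes as they then stand; what a row does not reach is not made up. A row lasts 1/10 s, in which the tool goes at most 50 mm and 8.59 degrees, less where a joint would pass 70% of its speed; a pose out of reach is approached as far as the arm can. A call is refused whole if a number of a shift passes 50 or a number of a turn 0.15, either way. A call with a gripper value outside its range is refused whole. The fingers move at their own pace and stop on an object; FORCE is the grip in N (left out, the last holds). Time passes only in rows, so rows that do not move let the fingers close. It gives the time, the measured TCP pose, the force, the opening and the grip force at its end, in the units of the state.
- bot.observe(): the state, without advancing time (a new reading comes with each control period).
- bot.grab_frame(name): name is "scene" or "top" or "wrist"; returns a dict with "img" (420x560x3 uint8, red, green, blue), "intrinsics" (3x3 intrinsics, pixels), "R" (3x3) and "t" (3): a world point X has camera coordinates R X + t; the wrist camera has in their place "tool_from_camera" (4x4, takes a point from camera to tool coordinates, whose origin is the TCP and whose axes are the flange's). Camera axes: x right, y down, z forward; pixel columns grow to the right and rows downward; lengths in m; the calibration is good to about 2 mm. A picture is of the moment at which its call begins: read the wrist's pose just before it. There is no depth.
- bot.job_done(): hands the job in; it is judged then, once.
Trained networks look in a picture, given as the dict that the camera call returned (one of the last four; its "shot" number tells which), for a name from the list of things; names that differ only in an ending like _2 or _b are one class to them, and where a whole thing is asked for, a point or a joint stands for the part that bears it (a point fixed in the world has none). Each returns a list of dicts, best first, with "conf" (0 to 1); they miss things now and then, are a little off and sometimes report something else, mostly with a low value. They report only what shows in the picture. A call takes as long as a camera call. They do not tell look-alikes from the thing itself.
- bot.trace(query, picture): "region" (420x560 bool, what is visible of it).
- bot.spot_point(query, picture): "xyz" ([x, y, z] in m, in world coordinates, good to about 4 mm: a listed point, or the origin of a listed thing).
The state is a dict: "clock": time; "qpos": joint angles; "qd": joint speeds; "joint_efforts": joint torques, N m; "position": TCP position; "tool_rot": TCP orientation; "force": force on the tool from outside, world axes, zero at the start; "moment": the same for the moment, N m; "grip_width": finger opening in m; "finger_force": force on a finger pad.
Only numpy, scipy, OpenCV 4.12 (cv2) and the standard library are available. Lean on these libraries where they do the work, as an engineer would, in place of code of your own. Each camera call takes 0.05 s, during which the arm holds its last target. There are 200 camera calls.

## Working session

There is one attempt and no reset: what is moved stays moved. The work goes in short steps, Python scripts to look and compute and a shell command to move; the robot and the scene stay as the last step left them, time stands still between calls to the robot, and variables do not carry over. Pictures are saved under pics/ and viewed, at most 10 in all, crops included, and the job is handed in when it is done.

```bash
mkdir -p pics
cat > h.py <<'E'
import numpy as np, cv2
from workcell import bot
def save(n,im): cv2.imwrite('pics/'+n,cv2.cvtColor(im,cv2.COLOR_RGB2BGR))
def proj(f,X):
    c=f['R']@np.asarray(X)+f['t']; p=f['intrinsics']@c; return p[:2]/p[2]
def ray(f,u,v,z=0):
    K=np.array(f['intrinsics']);R=np.array(f['R']);t=np.array(f['t'])
    o=-R.T@t; d=R.T@np.linalg.inv(K)@[u,v,1]; return o+d*(z-o[2])/d[2]
E
python3 - <<'E'
from h import *
fs={n:bot.grab_frame(n) for n in('scene','top')}
for n,f in fs.items():
    save(n+'0.png',f['img'])
    for q in['bay','carton','puck','key_cup','bell','squat_carton','tag_punch','padlock','carton_corner_a','carton_corner_b','carton_corner_c','carton_corner_d']:
        print(n,q,[(np.round(r['xyz'],3),round(r['conf'],2),np.round(proj(f,r['xyz']))) for r in bot.spot_point(q,f)[:3]])
s=bot.observe();print(s['clock'],s['position'],s['tool_rot'],bot.tip_reach)
E
```

```text
scene bay []
scene carton [(array([ 0.531, -0.109, -0.002]), 0.84, array([255., 204.])), (array([ 0.454, -0.235,  0.002]), 0.7, array([254., 160.])), (array([ 0.592, -0.272,  0.001]), 0.61, array([200., 174.]))]
scene puck [(array([0.514, 0.028, 0.001]), 0.6, array([295., 236.]))]
scene key_cup [(array([ 0.667,  0.13 , -0.001]), 0.82, array([263., 302.])), (array([ 0.53 , -0.112,  0.001]), 0.73, array([255., 202.]))]
scene bell [(array([ 0.67 , -0.11 , -0.001]), 0.67, array([205., 229.])), (array([ 0.57 , -0.088,  0.001]), 0.41, array([246., 215.]))]
scene squat_carton [(array([ 0.417, -0.112, -0.003]), 0.91, array([293., 183.]))]
scene tag_punch [(array([0.497, 0.205, 0.001]), 0.91, array([351., 287.])), (array([ 0.431,  0.111, -0.001]), 0.19, array([346., 244.]))]
scene padlock [(array([ 0.434,  0.107, -0.002]), 0.79, array([344., 243.])), (array([ 0.53 , -0.113,  0.004]), 0.45, array([255., 201.]))]
scene carton_corner_a [(array([ 0.285, -0.172,  0.132]), 0.95, array([323., 108.])), (array([ 0.487, -0.266,  0.13 ]), 0.93, array([233., 120.])), (array([ 0.462, -0.194,  0.135]), 0.8
[... 1646 characters left out ...]
r_b [(array([ 0.29 , -0.175,  0.129]), 0.96, array([382., 351.])), (array([ 0.602, -0.321, -0.   ]), 0.82, array([433., 190.])), (array([ 0.286, -0.176, -0.002]), 0.82, array([367., 349.]))]
top carton_corner_c [(array([ 0.29 , -0.175,  0.129]), 0.96, array([382., 351.])), (array([ 0.602, -0.321, -0.   ]), 0.82, array([433., 190.])), (array([ 0.286, -0.176, -0.002]), 0.82, array([367., 349.]))]
top carton_corner_d [(array([ 0.29 , -0.175,  0.129]), 0.96, array([382., 351.])), (array([ 0.602, -0.321, -0.   ]), 0.82, array([433., 190.])), (array([ 0.286, -0.176, -0.002]), 0.82, array([367., 349.]))]
1.3 [0.24843738 0.57349514 0.30389902] [-3.14158657e+00 -1.90980483e-05  2.73275399e+00] 0.0726
```

Run:
```python
import cv2
a=cv2.imread('pics/top0.png');cv2.imwrite('pics/topc.png',cv2.resize(a[130:400,130:460],None,fx=2.2,fy=2.2,interpolation=cv2.INTER_CUBIC))
```

```text
(no output)
```

View pics/topc.png

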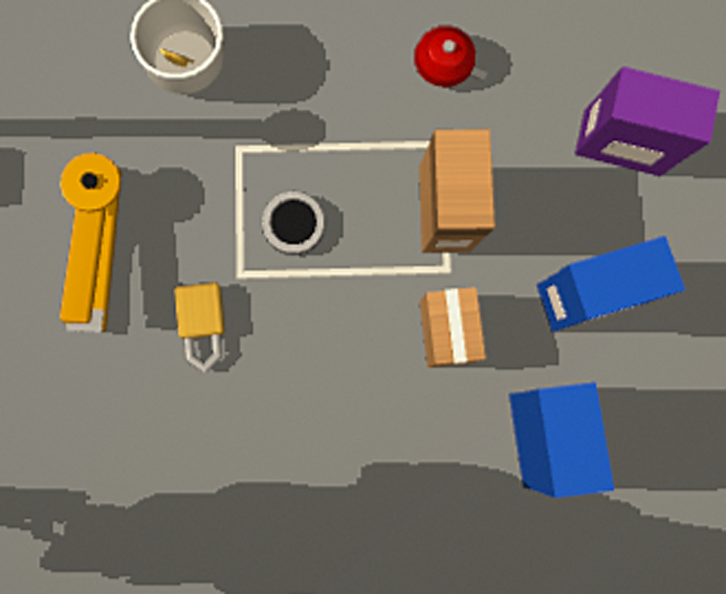

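View pics/scene0.png

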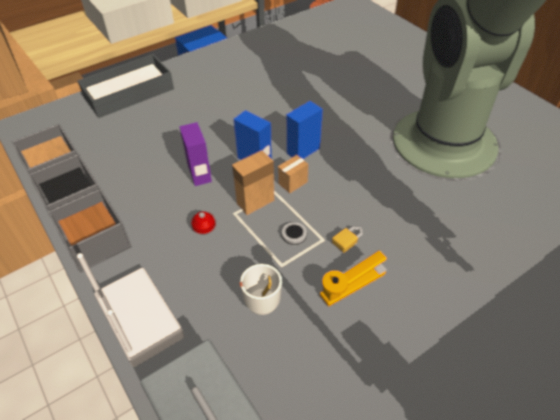

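The top crop shows the bay outline (crop corners about 240,148 / 240,273 / 448,268), with the puck at 293,222. There are several upright boxes: brown tall (457,190), squat brown (453,327), blue (610,285) and (560,440), purple (645,120). The brown tall one is the carton: it stands inside the bay's end line and is cardboard. The crop confirms it.

Run:
```python
from h import *
f=bot.grab_frame('top');im=f['img'].astype(int)
hsv=cv2.cvtColor(f['img'],cv2.COLOR_RGB2HSV)
m=((hsv[...,2]>185)&(hsv[...,1]<60)).astype(np.uint8)
m[:190]=0;m[260:]=0;m[:,:232]=0;m[:,338:]=0
m[213:250,245:285]=0
v,u=np.nonzero(m)
P=np.array([ray(f,a,b)[:2] for a,b in zip(u,v)])
def fit(s):
    vx,vy,x0,y0=cv2.fitLine(P[s].astype(np.float32),cv2.DIST_HUBER,0,1e-4,1e-4).ravel();return (x0,y0),np.degrees(np.arctan2(vy,vx)),s.sum()
ok_y=(P[:,1]>-.04)&(P[:,1]<.065)
print('+x',fit(ok_y&(P[:,0]>.55)&(P[:,0]<.62)));print('-x',fit(ok_y&(P[:,0]<.50)&(P[:,0]>.43)))
print('+y',fit((P[:,1]>.065)&(P[:,0]>.48)&(P[:,0]<.56)))
print('-y',fit((P[:,1]<-.08)&(P[:,0]<.487)), P.min(0),P.max(0))
r=bot.trace('carton',f)
for q in r[:5]:
    v,u=np.nonzero(q['region']); 
    if abs(u.mean()-337)<15 and abs(v.mean()-216)<15:
        b=cv2.minAreaRect(np.c_[u,v].astype(np.float32));print('carton',u.min(),u.max(),v.min(),v.max(),b)
save('mask.png',np.repeat(m[...,None]*255,3,2))
```

```text
+x ((np.float32(0.5850037), np.float32(0.01358823)), np.float32(-87.91188), np.int64(118))
-x ((np.float32(0.4688404), np.float32(0.012414528)), np.float32(-88.13993), np.int64(168))
+y ((np.float32(0.519758), np.float32(0.07477508)), np.float32(2.9623935), np.int64(119))
-y ((np.float32(0.47389728), np.float32(-0.09975573)), np.float32(-76.80112), np.int64(81)) [ 0.46366829 -0.11599497] [0.59119304 0.07871692]
carton 320 354 189 244 ((337.0, 216.5), (55.0, 34.0), 90.0)
```

```bash
python3 -m jog '[[[0,-50,0,0,0,-0.136,0.4],[0,-50,0,0,0,-0.136,0.4],[0,-50,0,0,0,-0.136,0.4],[-30,-50,0,0,0,0,0.4],[-30,-50,0,0,0,0,0.4]]]'
```

```text
clock: 1.9
position: [0.2596, 0.3425, 0.3043]
tool_rot: [3.141, 0.0, -3.14]
force: [1.7, 0.2, 0.4]
grip_width: 0.0342
finger_force: 0.0
```

```bash
python3 -m jog '[[[-27,-40,0,0,0,0,0.4],[-27,-40,0,0,0,0,0.4],[-27,-40,0,0,0,0,0.4],[-27,-40,0,0,0,0,0.4],[-27,-40,0,0,0,0,0.4]]]'; python3 -m jog '[[[-20,-40,20,0,0,0,0.4],[-20,-40,20,0,0,0,0.4],[-20,-30,30,0,0,0,0.4],[0,0,30,0,0,0,0.4],[0,0,0,0,0,0,0.4]]]'
```

```text
clock: 2.4
position: [0.3953, 0.1422, 0.3043]
tool_rot: [3.141, 0.001, 3.141]
force: [2.6, 1.1, 0.2]
grip_width: 0.0341
finger_force: 0.0
clock: 2.9
position: [0.4532, 0.0331, 0.2013]
tool_rot: [-3.14, -0.005, 3.139]
force: [-0.9, 0.3, 0.6]
grip_width: 0.0344
finger_force: 0.0
```

```bash
python3 -m jog '[[[0,-5,40,0,0,0,0.4],[0,0,40,0,0,0,0.4],[0,0,25,0,0,0,0.4],[0,0,10,0,0,0,0.4],[0,0,0,0,0,0,0.4]]]'
python3 - <<'E'
from h import *
f=bot.grab_frame('scene')
save('s1.png',cv2.resize(f['img'][120:320,170:430],None,fx=3,fy=3))
E
```

```text
clock: 3.4
position: [0.4544, 0.0295, 0.0891]
tool_rot: [3.142, -0.001, 3.142]
force: [0.1, 0.8, 1.4]
grip_width: 0.0339
finger_force: 0.0
```

View pics/s1.png

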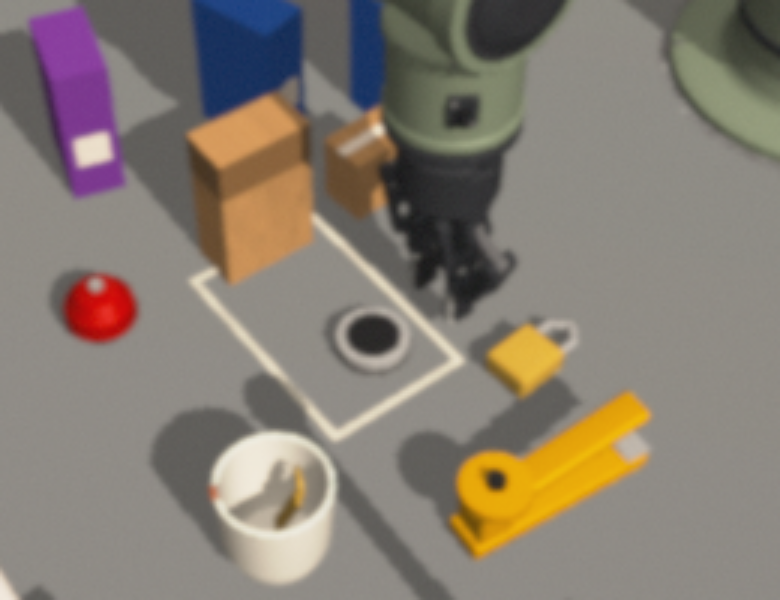

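```bash
python3 -m jog '[[[0,-2,7,0,0,0,0.4],[0,0,6,0,0,0,0.4],[0,0,0,0,0,0,0.4]]]'; python3 -m jog '[[[-10,0,0,0,0,0,0.4],[-10,0,0,0,0,0,0.4],[-10,0,0,0,0,0,0.4],[-10,0,0,0,0,0,0.4],[-10,0,0,0,0,0,0.4]]]'
```

```text
clock: 3.75
position: [0.4544, 0.027, 0.0758]
tool_rot: [3.142, 0.0, 3.141]
force: [0.3, -0.2, 0.4]
grip_width: 0.0343
finger_force: 0.0
clock: 4.25
position: [0.5052, 0.0269, 0.0759]
tool_rot: [-3.142, -0.0, 3.141]
force: [-2.3, 0.6, 1.8]
grip_width: 0.0341
finger_force: 1.2
```

```bash
python3 -m jog '[[[-10,0,0,0,0,0,0.4],[-10,0,0,0,0,0,0.4],[-10,0,0,0,0,0,0.4],[-10,0,0,0,0,0,0.4],[-10,0,0,0,0,0,0.4]]]'; python3 -m jog '[[[-10,0,0,0,0,0,0.4],[-10,0,0,0,0,0,0.4],[-10,0,0,0,0,0,0.4],[-7,0,0,0,0,0,0.4],[-3,0,0,0,0,0,0.4]]]'; python3 -c "
from h import *
for n in ('top','scene'):
  f=bot.grab_frame(n);print([(np.round(r['xyz'],3),r['conf']) for q in('puck','carton') for r in bot.spot_point(q,f)[:4]])
"
```

```text
clock: 4.75
position: [0.5552, 0.0269, 0.0759]
tool_rot: [-3.142, -0.0, 3.141]
force: [-2.3, 0.1, 1.2]
grip_width: 0.0344
finger_force: 1.2
clock: 5.25
position: [0.5951, 0.0268, 0.0758]
tool_rot: [-3.142, 0.0, 3.141]
force: [-2.8, -0.0, 2.3]
grip_width: 0.0341
finger_force: 1.4
[(array([ 0.453, -0.24 , -0.002]), 0.92), (array([ 0.331, -0.195,  0.002]), 0.67), (array([ 0.588, -0.275,  0.   ]), 0.63), (array([ 0.532, -0.115,  0.003]), 0.56)]
[(array([0.626, 0.028, 0.005]), 0.71), (array([ 0.326, -0.192, -0.002]), 0.95), (array([ 0.592, -0.271,  0.001]), 0.85), (array([ 0.671, -0.111,  0.001]), 0.31)]
```

```bash
python3 -m jog '[[[10,0,0,0,0,0,0.4],[20,0,-10,0,0,0,0.4],[0,0,-50,0,0,0,0.4],[0,0,-50,0,0,0,0.4],[0,0,-50,0,0,0,0.4]]]'; python3 -c "
from h import *
s=bot.observe();print(np.round(s['qpos'],2))
f=bot.grab_frame('scene');print([(np.round(r['xyz'],3),r['conf']) for q in('puck','carton') for r in bot.spot_point(q,f)[:5]])
"
```

```text
clock: 6.05
position: [0.5632, 0.0268, 0.2376]
tool_rot: [-3.142, -0.001, 3.141]
force: [1.5, 0.6, 0.8]
grip_width: 0.0343
finger_force: 0.0
[-0.24  0.51  0.13  1.83 -0.09  0.8   1.5 ]
[(array([0.628, 0.024, 0.002]), 0.8), (array([ 0.328, -0.193,  0.001]), 0.95), (array([ 0.455, -0.234,  0.002]), 0.78), (array([ 0.593, -0.27 ,  0.004]), 0.65), (array([ 0.531, -0.113,  0.001]), 0.6)]
```

```bash
python3 -m jog '[[[0,0,-10,0,0,0.14,0.4],[0,0,-10,0,0,0.14,0.4],[0,0,-10,0,0,0.14,0.4],[0,0,-10,0,0,0.14,0.4],[0,0,-10,0,0,0.14,0.4]]]'; python3 -m jog '[[[0,0,0,0,0,0.14,0.4],[0,0,0,0,0,0.14,0.4],[0,0,0,0,0,0.14,0.4],[0,0,0,0,0,0.14,0.4],[0,0,0,0,0,0.14,0.4]]]';python3 -m jog '[[[0,0,0,0,0,0.134,0.4],[0,0,0,0,0,0,0.4]]]'
```

```text
clock: 6.7
position: [0.5635, 0.0268, 0.2852]
tool_rot: [-3.14, -0.001, 2.435]
force: [1.0, -0.5, -0.1]
grip_width: 0.0342
finger_force: 0.0
clock: 7.2
position: [0.5635, 0.0268, 0.2848]
tool_rot: [-3.14, 0.0, 1.735]
force: [0.0, -0.3, -0.9]
grip_width: 0.0345
finger_force: 0.0
clock: 7.4
position: [0.5636, 0.027, 0.2848]
tool_rot: [-3.14, 0.001, 1.604]
force: [0.3, -0.1, -0.3]
grip_width: 0.0344
finger_force: 0.0
```

```bash
python3 -m jog '[[[-45,-8,0,0,0,0,0.4],[-45,-8,0,0,0,0,0.4],[-45,-8,0,0,0,0,0.4],[-45,-8,0,0,0,0,0.4],[-30,-4,0,0,0,0,0.4]]]'; python3 -m jog '[[[0,0,0,0,0,0,0.4],[0,0,30,0,0,0,0.4],[0,0,20,0,0,0,0.4],[0,0,0,0,0,0,0.4]]]'; python3 -c "
from h import *
f=bot.grab_frame('top');print([(np.round(r['xyz'],3),r['conf']) for r in bot.spot_point('carton',f)[:5]])
save('t2.png',cv2.resize(f['img'][130:400,130:460],None,fx=2.2,fy=2.2))"
```

```text
clock: 7.9
position: [0.5344, -0.1874, 0.2855]
tool_rot: [-3.141, 0.001, 1.609]
force: [-0.2, 1.0, 0.7]
grip_width: 0.0338
finger_force: 0.0
clock: 8.3
position: [0.5347, -0.1833, 0.2334]
tool_rot: [-3.137, -0.001, 1.61]
force: [0.3, 0.9, 0.1]
grip_width: 0.0347
finger_force: 0.0
[(array([ 0.527, -0.112,  0.004]), 0.75)]
```

View pics/t2.png

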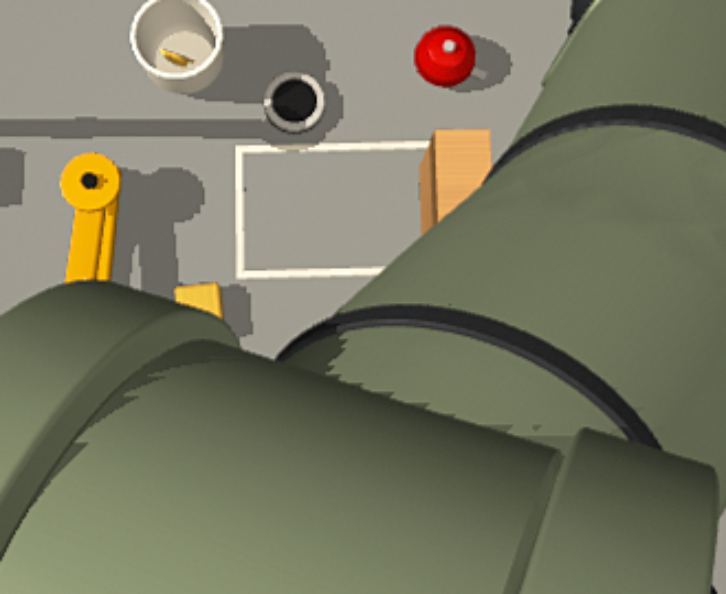

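```bash
python3 -m jog '[[[0,0,30,0,0,0,0.4],[0,0,18,0,0,0,0.4],[0,0,0,0,0,0,0.4]]]'; python3 -m jog '[[[10,0,0,0,0,0,0.4],[10,0,0,0,0,0,0.4],[6,0,0,0,0,0,0.4],[5,0,0,0,0,0,0.4],[5,0,0,0,0,0,0.4]]]'
```

```text
clock: 8.7
position: [0.5356, -0.1838, 0.1872]
tool_rot: [-3.14, -0.001, 1.608]
force: [-0.6, 0.3, 0.6]
grip_width: 0.0343
finger_force: 0.0
clock: 9.2
position: [0.5348, -0.1477, 0.1883]
tool_rot: [3.141, 0.0, 1.607]
force: [0.1, -0.5, -0.9]
grip_width: 0.0343
finger_force: 0.0
```

```bash
python3 -m jog '[[[5,0,0,0,0,0,0.4],[5,0,0,0,0,0,0.4],[5,0,0,0,0,0,0.4],[5,0,0,0,0,0,0.4]]]'
python3 - <<'E'
from h import *
f=bot.grab_frame('scene');save('s3.png',cv2.resize(f['img'][90:290,170:430],None,fx=3,fy=3))
E
```

```text
clock: 9.6
position: [0.534, -0.128, 0.1879]
tool_rot: [3.142, 0.0, 1.607]
force: [-0.2, -0.3, -1.1]
grip_width: 0.0344
finger_force: 0.1
```

View pics/s3.png

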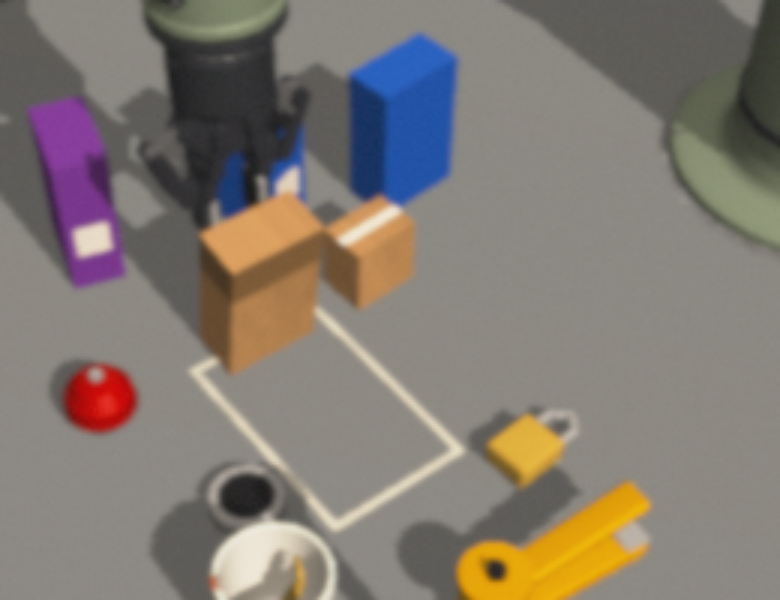

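The carton (260,270 in the crop) is tilting forward under the fingers. The puck (245,495) is clear of the bay and the cup. I'll keep pushing.

```bash
python3 -m jog '[[[5,0,0,0,0,0,0.4],[5,0,0,0,0,0,0.4],[5,0,0,0,0,0,0.4],[5,0,0,0,0,0,0.4],[4,0,0,0,0,0,0.4]]]';  python3 -m jog '[[[3,0,0,0,0,0,0.4],[3,0,0,0,0,0,0.4],[3,0,0,0,0,0,0.4],[0,0,0,0,0,0,0.4],[0,0,0,0,0,0,0.4]]]'
python3 - <<'E'
from h import *
f=bot.grab_frame('scene');save('s4.png',cv2.resize(f['img'][90:290,170:430],None,fx=3,fy=3))
E
```

```text
clock: 10.15
position: [0.5331, -0.1038, 0.1879]
tool_rot: [-3.142, -0.0, 1.607]
force: [0.1, -0.2, 0.7]
grip_width: 0.034
finger_force: 0.0
clock: 10.65
position: [0.5328, -0.0954, 0.1879]
tool_rot: [-3.142, 0.0, 1.607]
force: [0.0, 0.4, -0.3]
grip_width: 0.0341
finger_force: 0.0
```

View pics/s4.png

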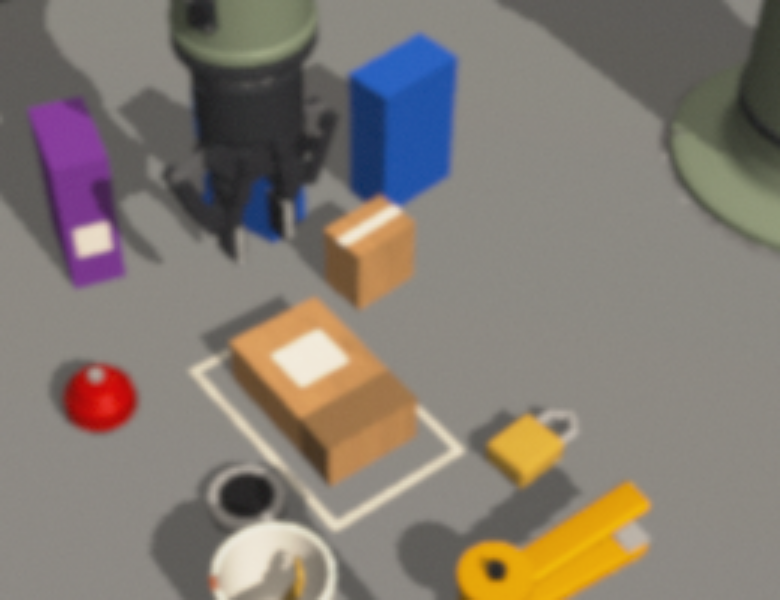

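The carton lies flat in the bay with its lid end (360,430) on the far side. I'll back off and check the outline from above.

```bash
python3 -m jog '[[[0,0,-50,0,0,0,0.4],[0,0,-50,0,0,0,0.4],[-50,0,0,0,0,0,0.4],[-50,0,0,0,0,0,0.4],[-50,0,0,0,0,0,0.4]]]'; python3 -m jog '[[[-50,0,0,0,0,0,0.4],[-50,0,0,0,0,0,0.4],[0,0,0,0,0,0,0.4]]]'
python3 - <<'E'
from h import *
f=bot.grab_frame('top');save('t5.png',cv2.resize(f['img'][130:400,130:460],None,fx=2.2,fy=2.2))
C=np.array([.528,-.018]);a=.036;M=np.array([[np.cos(a),np.sin(a)],[-np.sin(a),np.cos(a)]])
g=bot.grab_frame('scene')
for fr in(f,g):
  for q in('puck','carton_center','carton_corner_a'):
    for r in bot.spot_point(q,fr)[:6]:
        x=np.array(r['xyz']); b=M@(x[:2]-C)
        if abs(b).max()<.13: print(q,np.round(b,3),round(x[2],3),round(r['conf'],2))
E
```

```text
clock: 11.2
position: [0.5382, -0.2466, 0.2884]
tool_rot: [3.141, 0.0, 1.608]
force: [1.4, 0.4, 1.0]
grip_width: 0.0343
finger_force: 0.0
clock: 11.5
position: [0.5393, -0.3524, 0.2879]
tool_rot: [-3.141, 0.004, 1.599]
force: [-0.8, 1.7, 0.6]
grip_width: 0.0338
finger_force: 0.0
puck [0.1   0.042] 0.003 0.56
carton_center [-0.001 -0.003] 0.021 0.72
carton_corner_a [-0.034  0.061] 0.001 0.93
carton_corner_a [-0.039 -0.064] 0.003 0.81
puck [0.103 0.041] 0.002 0.8
carton_center [ 0.001 -0.002] 0.024 0.79
carton_center [ 0.    -0.066] 0.022 0.39
```

View pics/t5.png

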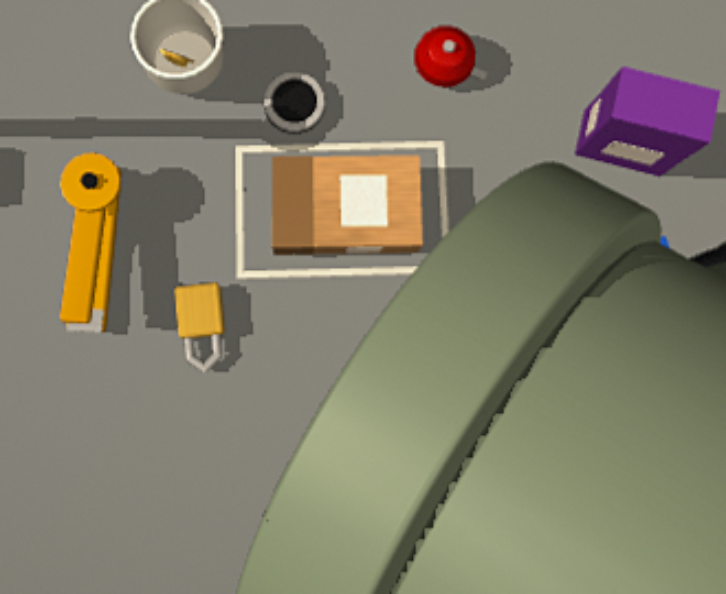

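The carton (347,203) lies wholly inside the outline with its lid towards +y. The puck (294,102) is outside the bay, and nothing else has moved.

```bash
python3 -c "
from workcell import bot
print(bot.job_done())"
```

```text
the job is handed in; nothing more can be done
None
```

I pushed the puck out of the bay, toppled the carton so it lies flat inside the outline with its lid end at the far end, and handed the job in at about 12 s on the robot's clock; no verdict was returned.

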